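# Unhook the wire basket and stand it in the desk tray

### The arm

A 6-joint arm with a two-finger parallel gripper is mounted at the origin on a cart in front of the work surface, level with it; the furniture and walls round the work are solid. World frame = base frame: x ahead of the robot, y to its left, z up, the work surface at z = 0. Lengths are in m, angles in rad, forces in N, time in s.
With the tool pointing down it reaches from about 0.35 to 0.725 m from the base axis. Payload 4.3 kg.
Tool frame: the origin (TCP) lies on the centre line of the jaws, within the pads' length; the fingertips stand r.nose_length ahead of it and the grasp point (between the pads) lies 2 mm behind it (r.nose_length is the distance from the TCP to the fingertips, in m); z points along the fingers, y is the line along which they close (so a half turn about z gives the same grasp; the last joint's range is limited). The gripper opens to 85 mm and grips with 20 to 120 N. Pads are 22 mm wide; open, the fingers measure 114 mm over their backs; the gripper's body (76 mm by 85 mm) begins 54 mm behind the grasp point. The pads swing forward as they close: fully open they stand 13 mm farther back than shut.
Start: joints at [-1.322, 0.377, 0.081, 1.274, 0, 1.46], TCP at [0.202, -0.538, 0.248] pointing down, gripper open.
Joint ranges: [-2.72, 2.72], [-0.84, 1.66], [-1.02, 1.22], [-1.77, 2.12], [-1.37, 1.28], [-3.14, 3.14]. Speed limits (rad/s): [2.57, 2.57, 3.14, 3.14, 3.14, 3.14].

### API

Orientations are given as a unit quaternion [x, y, z, w].
In Python, from rig import status, vision, ticket, r gives the robot as it stands. The module is installed in compiled form; this text tells all that it offers.
- The arm moves only by the shell command python3 -m handwheel 'ROWS' [FORCE]. ROWS is JSON, one flat list of numbers, 7 for each row, row after row: the shift along the tool's x, y, z in units of 25 mm (1.0 is 25 mm), then the turn, a rotation vector about the tool's x, y, z in units of 6 degrees (1.0 is 6 degrees), then the opening, from -1 (shut) to 1 (fully open). A call has 1 to 10 rows; each row shifts and turns the commanded pose from where the row before left it, along the tool's axes as they then stand; what a row does not reach is not made up. A row lasts 1/12 s, in which the tool goes at most 41.7 mm and 7.16 degrees, less where a joint would pass 70% of its speed; a pose out of reach is approached as far as the arm can. A call is refused whole if a number of a shift passes 1 or a number of a turn 1, either way. A call with a gripper value outside its range is refused whole. The fingers move at their own pace and stop on an object; FORCE is the grip in N (left out, the last holds). Time passes only in rows, so rows that do not move let the fingers close. It gives the time, the measured TCP pose, the force, the opening and the grip force at its end, in the units of the state.
- status.get_obs(): the state, without advancing time (a new reading comes with each control period).
- vision.camera(name): name is "side" or "top" or "wrist"; returns a dict with "frame" (480x640x3 uint8, red, green, blue), "K" (3x3 intrinsics, pixels), "R" (3x3) and "t" (3): a world point X has camera coordinates R X + t. Camera axes: x right, y down, z forward; pixel columns grow to the right and rows downward; lengths in m; the calibration is good to about 2 mm. A picture is of the moment at which its call begins. There is no depth.
- ticket.hand_in(): hands the job in; it is judged then, once.
The state is a dict: "t": time; "joint_pos": joint angles; "qd": joint speeds; "effort": joint torques, N m; "tool_pos": TCP position; "tcp_rot": TCP orientation; "ft_force": force on the tool from outside, world axes, zero at the start; "torque": the same for the moment, N m; "finger_gap": finger opening in m; "finger_force": force on a finger pad.
Only numpy, scipy, OpenCV 4.12 (cv2) and the standard library are available. Lean on these libraries where they do the work, as an engineer would, in place of code of your own. Each camera call takes 0.05 s, during which the arm holds its last target. There are 200 camera calls.

### The job

Take the rectangular basket down from its hook: lift it until its bar is past the upturned tip, only then draw it away from the stand, without tugging at the hook. Set it down gently, standing upright in the shallow grey desk tray, and let go. Leave the round pot hanging on the other hook.

Things in the scene. Friction and masses are not known exactly. Their poses are not given: they have to be found in the camera images.
- basket: Loose rectangular basket of dark steel, 60 (x) x 76 (y) x 50 mm high, 0.2 to 0.33 kg; origin: centre of its underside, z up. A bail of 8 mm wire rises from its sides y = +-36 mm to a straight bar along y, 140 mm above the underside; on the bar's middle stands a flat wooden grip. It hangs at rest by the bar in hook_a's hook, its axes parallel to that stand's, and can swing about the bar.
- basket_bar (a point): Centre of the bar of the basket's bail, 140 mm above the underside; axes as the basket's. The bar must rise at least 34 mm from where it hangs to pass the hook's tip; the basket's rim meets the hook's arm from below after about 80 mm. 45 to 55 mm is a good lift; then the basket comes away along the stand's -x.
- basket_grip (a point): Middle of the thick part of the basket's grip, 49 mm above the bar's centre; axes as the basket's. The grip is 24 mm wide along y; along x it is 6 mm thick up to 34 mm above the bar's centre and 12 mm thick from there to its top, 64 mm above the bar's centre. Grasp from above across its 24 mm, jaws either side in y.
- hook_a: Fixed pale metal stand that carries the basket (the pot's is alike; which is left or right varies). Origin: on the desk below the hung bar; the hook points to its -x. Base plate 8 mm high, x -35 to +75, 80 mm wide. Post of 14 mm at x = +60, top at 185 mm; from it an arm 16 mm wide at height 175 mm runs to a V cradle at x = 0 that holds the bar (centre at 175 mm), then turns up to a tip.
- hook_a_tip (a point): Top of the upturned tip of the basket's hook: x = -12 mm, 205 mm above the desk, that is 30 mm above the centre of the hung bar; the upturned part is 16 mm wide and 3 to 5 mm thick. Axes as the stand's.
- tray: Fixed shallow grey plastic desk tray lying between the two stands, 150 (x) x 130 (y) mm outside, walls 14 mm high and 3 mm thick, inner floor 4 mm above the desk. Origin: centre of its underside.
- pot: Loose round pot of dark steel, 68 mm across and 50 mm high, with the same kind of bail and grip as the basket, hanging in the hook of the other stand. To be left there. Origin: centre of its underside.
- pot_bar (a point): Centre of the bar of the pot's bail, 140 mm above its underside.
- hook_b_tip (a point): Top of the upturned tip of the pot's hook; 32 mm from the centre of the pot's bar while the pot hangs.
- partition_top (a point): Point on the top edge of the fixed low partition (56 mm thick, top 358 mm above the desk) that closes the right side of the desk. It runs straight past this point both ways, 15 degrees left of straight ahead. An arm that starts on its far side must pass over it.

How it is judged:
By the outcome, as a careful person would: the job done as asked, in the order asked, and still so for the second after the job is handed in, with the robot touching nothing.
It also fails if it takes over 45 s, if anything falls off the work surface, if the arm or the gripper's body presses on something with over 40 N, if the wrist force passes 120 N, or if a joint passes its speed limit or range.

## Working session

There is one attempt and no reset: what is moved stays moved. The work goes in short steps, Python scripts to look and compute and a shell command to move; the robot and the scene stay as the last step left them, time stands still between calls to the robot, and variables do not carry over. Pictures are saved under pics/ and viewed, at most 10 in all, crops included, and the job is handed in when it is done.

```bash
mkdir -p pics; python3 - <<'E'
from rig import status, vision, r
import cv2,json,numpy as np
o=status.get_obs();print({k:np.round(o[k],4).tolist() for k in o}, r.nose_length)
d={}
for n in ["side","top","wrist"]:
    c=vision.camera(n);cv2.imwrite(f"pics/{n}0.png",c["frame"][:,:,::-1])
    np.savez(f"{n}0.npz",**{k:np.array(c[k]) for k in("K","R","t")})
    R,t=np.array(c["R"]),np.array(c["t"]);print(n,(-R.T@t).round(3),R.round(2).tolist(),np.array(c["K"]).round(0).tolist())
E
```

```text
{'t': 0.0, 'joint_pos': [-1.3223, 0.3781, 0.0797, 1.2744, -0.0, 1.4605], 'qd': [-0.0011, -0.0, 0.0002, -0.0012, 0.0004, 0.0018], 'effort': [0.0002, -46.3605, 26.9874, 0.0207, -0.0003, 0.0], 'tool_pos': [0.2018, -0.5378, 0.2474], 'tcp_rot': [0.984, 0.1784, -0.0001, -0.001], 'ft_force': [-0.105, -0.6987, 0.8795], 'torque': [0.0839, 0.0066, -0.034], 'finger_force': 0.0, 'finger_gap': 0.0856} 0.017
side [-0.013  0.916  0.908] [[-0.85, -0.53, -0.02], [-0.31, 0.53, -0.79], [0.43, -0.66, -0.61]] [[560.0, 0.0, 307.0], [0.0, 560.0, 237.0], [0.0, 0.0, 1.0]]
top [0.326 0.153 1.122] [[0.01, -1.0, -0.0], [-0.99, -0.01, -0.15], [0.15, 0.01, -0.99]] [[472.0, 0.0, 319.0], [0.0, 472.0, 237.0], [0.0, 0.0, 1.0]]
wrist [ 0.272 -0.512  0.373] [[0.35, -0.94, -0.0], [-0.9, -0.34, 0.29], [-0.27, -0.1, -0.96]] [[384.0, 0.0, 318.0], [0.0, 384.0, 237.0], [0.0, 0.0, 1.0]]
```

View pics/top0.png

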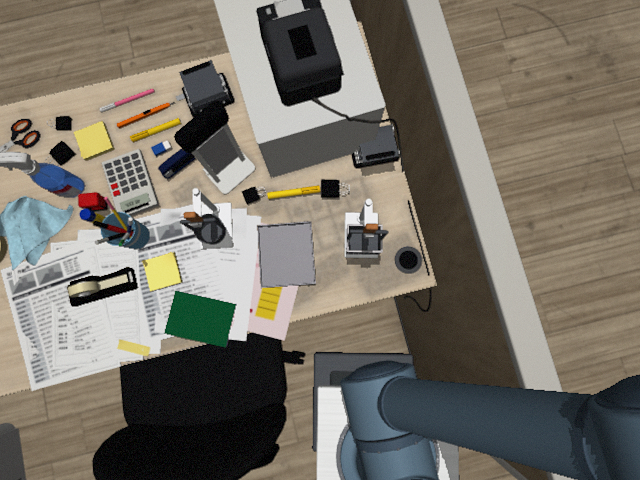

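View pics/side0.png

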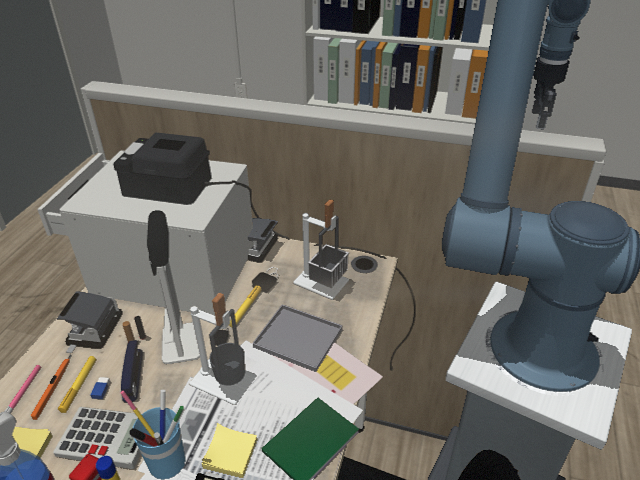

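The top view shows the basket at about (365,232) on the right stand, the tray at about (287,254) and the pot at about (205,225). The side view shows the basket at (327,265) and its grip at (329,212), with the partition behind it and the arm beyond the partition. Next I'll enlarge these areas.

```bash
python3 - <<'E'
import cv2
a=cv2.imread("pics/top0.png");b=cv2.imread("pics/side0.png")
cv2.imwrite("pics/topc.png",cv2.resize(a[190:290,250:390],None,fx=5.7,fy=5.7,interpolation=cv2.INTER_CUBIC))
cv2.imwrite("pics/sidec.png",cv2.resize(b[190:370,245:405],None,fx=3.3,fy=3.3,interpolation=cv2.INTER_CUBIC))
E
```

```text
(no output)
```

View pics/topc.png

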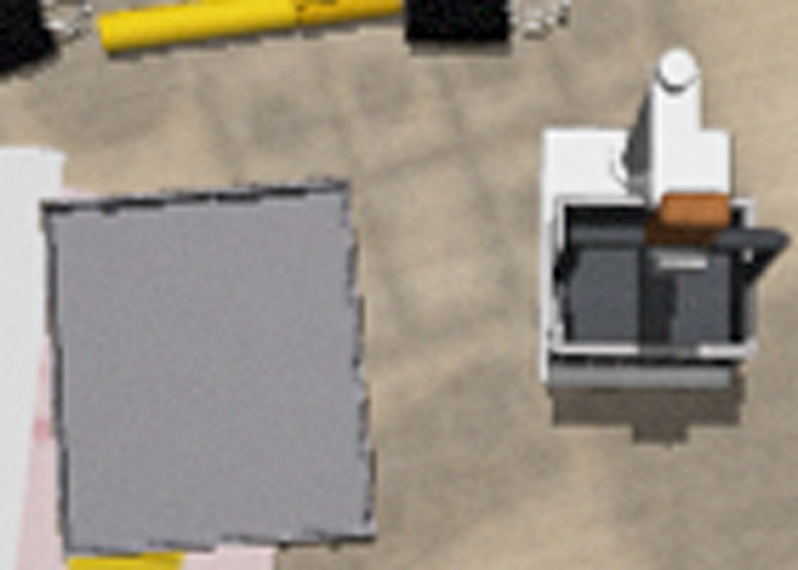

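View pics/sidec.png

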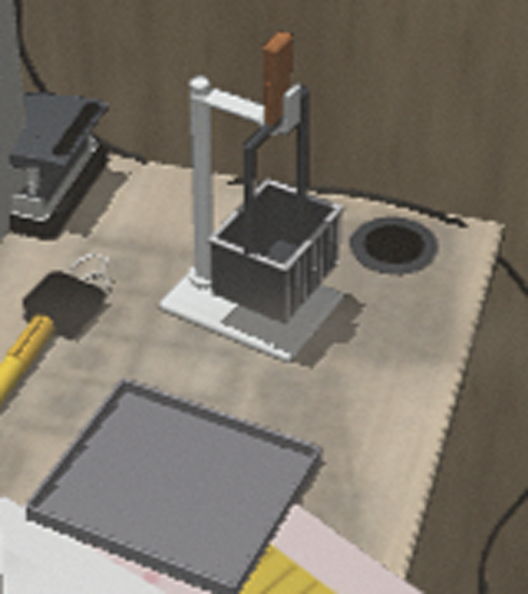

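The enlarged crops give these pixel positions:

| Feature | Top crop | Side crop |
|---|---|---|
| Grip top face | (697,208) | (279,40) |
| Post top | (677,68) | (199,82) |
| Plate left edge | (543,130)–(545,385) | |
| Tray corners | (45,205), (348,183), (374,538), (67,553) | (125,382), (320,450), (235,590), (30,512) |

```bash
cat > h.py <<'E'
import numpy as np,cv2
def cam(n):
    d=np.load(n+".npz");return d["K"],d["R"],d["t"].reshape(3)
def onz(n,p,z):
    K,R,t=cam(n);d=R.T@np.linalg.inv(K)@[p[0],p[1],1];c=-R.T@t
    return c+d*(z-c[2])/d[2]
def tri(n1,p1,n2,p2):
    P=[K@np.c_[R,t] for K,R,t in (cam(n1),cam(n2))]
    X=cv2.triangulatePoints(P[0],P[1],np.float64(p1).reshape(2,1),np.float64(p2).reshape(2,1));return (X[:3]/X[3]).ravel()
def proj(n,X):
    K,R,t=cam(n);q=K@(R@np.array(X)+t);return q[:2]/q[2]
E
python3 - <<'E'
from h import *
T=lambda x,y:(250+x/5.7-.4,190+y/5.7-.4)
S=lambda x,y:(245+x/3.3-.35,190+y/3.3-.35)
np.set_printoptions(precision=4,suppress=True)
for n,a,b,z in[("grip",(697,208),(279,40),.239),("post",(677,68),(199,82),.185),("tip",(682,261),(294,88),.205)]:
    print(n,tri("top0",T(*a),"side0",S(*b)),onz("top0",T(*a),z),onz("side0",S(*b),z))
for a in[(543,130),(545,385),(730,385),(728,130)]: print("plate",onz("top0",T(*a),.008))
c=[onz("top0",T(*a),.014) for a in[(45,205),(348,183),(374,538),(67,553)]];print(np.array(c),np.mean(c,0))
c=[onz("side0",S(*a),.014) for a in[(125,382),(320,450),(235,590),(30,512)]];print(np.array(c),np.mean(c,0))
print("pot grip",onz("top0",(190,214),.239),"pot post",onz("top0",(197,192),.185))
print("partition top",[onz("top0",p,.358)for p in[(445,150),(525,400),(395,0)]], [onz("side0",p,.358) for p in[(90,87),(590,150)]])
E
```

```text
grip [0.4828 0.0593 0.2375] [0.482  0.0592 0.239 ] [0.4821 0.0613 0.239 ]
post [0.5436 0.0608 0.1832] [0.542  0.0604 0.185 ] [0.5431 0.0631 0.185 ]
tip [0.47   0.0611 0.2053] [0.4693 0.0608 0.205 ] [0.4708 0.0609 0.205 ]
plate [0.5553 0.0995 0.008 ]
plate [0.4471 0.098  0.008 ]
plate [0.4482 0.021  0.008 ]
plate [0.5564 0.0215 0.008 ]
[[0.5192 0.308  0.014 ]
 [0.5303 0.1813 0.014 ]
 [0.3823 0.1681 0.014 ]
 [0.3744 0.294  0.014 ]] [0.4515 0.2378 0.014 ]
[[0.5295 0.1864 0.014 ]
 [0.3846 0.1728 0.014 ]
 [0.3723 0.2998 0.014 ]
 [0.5159 0.3141 0.014 ]] [0.4506 0.2433 0.014 ]
pot grip [0.5006 0.4062 0.239 ] pot post [0.5571 0.4099 0.185 ]
partition top [array([ 0.5926, -0.0514,  0.358 ]), array([ 0.1899, -0.1655,  0.358 ]), array([0.868 , 0.0301, 0.358 ])] [array([1.1668, 0.0752, 0.358 ]), array([ 0.0431, -0.2036,  0.358 ])]
```

The basket hangs with its bar at about (0.482, 0.060, 0.175) and the stand's yaw is about 0. The tray centre is at (0.451, 0.240) with a yaw of about 5°. I'll lift above the partition and turn by −159.5° about tool z, which keeps joint 6 away from its limit.

```bash
python3 -m handwheel '[0,0,-1,0,0,-1,1, 0,0,-1,0,0,-1,1, 0,0,-1,0,0,-1,1, 0,0,-1,0,0,-1,1, 0,0,-1,0,0,-1,1, 0,0,-1,0,0,-1,1, 0,0,-1,0,0,-1,1, 0,0,0,0,0,-1,1, 0,0,0,0,0,-1,1, 0,0,0,0,0,-1,1]'
python3 -m handwheel '[0,0,0,0,0,-1,1, 0,0,0,0,0,-1,1, 0,0,0,0,0,-1,1, 0,0,0,0,0,-1,1, 0,0,0,0,0,-1,1, 0,0,0,0,0,-1,1, 0,0,0,0,0,-1,1, 0,0,0,0,0,-1,1, 0,0,0,0,0,-1,1, 0,0,0,0,0,-1,1]'
python3 -m handwheel '[0,0,0,0,0,-1,1, 0,0,0,0,0,-1,1, 0,0,0,0,0,-1,1, 0,0,0,0,0,-1,1, 0,0,0,0,0,-1,1, 0,0,0,0,0,-1,1, 0,0,0,0,0,-0.58,1, 0,0,0,0,0,0,1]'
python3 -c "
from rig import status;import numpy as np;from scipy.spatial.transform import Rotation as R
o=status.get_obs();print(o['joint_pos'],R.from_quat(o['tcp_rot']).as_matrix().round(3))"
```

```text
t: 0.98
tool_pos: [0.202, -0.5388, 0.4236]
tcp_rot: [0.761, 0.648, -0.0, 0.0]
ft_force: [-0.5, -0.2, 0.1]
finger_gap: 0.0854
finger_force: 0.0
t: 1.82
tool_pos: [0.2019, -0.5383, 0.4229]
tcp_rot: [0.335, 0.942, 0.0, -0.0]
ft_force: [-0.7, -0.3, -0.3]
finger_gap: 0.0855
finger_force: 0.0
t: 2.48
tool_pos: [0.2019, -0.5383, 0.423]
tcp_rot: [-0.001, 1.0, 0.0, -0.0]
ft_force: [0.5, 0.0, 0.4]
finger_gap: 0.0853
finger_force: 0.0
[-1.32229714e+00  4.32410271e-01  6.20148536e-01  1.75919514e+00
 -5.12651797e-06 -1.32389326e+00] [[-1.    -0.002 -0.   ]
 [-0.002  1.     0.001]
 [ 0.     0.001 -1.   ]]
```

```bash
python3 -m handwheel '[-1,1,0,0,0,0,1, -1,1,0,0,0,0,1, -1,1,0,0,0,0,1, -1,1,0,0,0,0,1, -1,1,0,0,0,0,1, -1,1,0,0,0,0,1, -1,1,0,0,0,0,1, -1,1,0,0,0,0,1, -1,1,0,0,0,0,1, -1,1,0,0,0,0,1]'
python3 -m handwheel '[-1,1,0,0,0,0,1, -1,1,0,0,0,0,1, 0,1,0,0,0,0,1, 0,1,0,0,0,0,1, 0,1,0,0,0,0,1, 0,1,0,0,0,0,1, 0,1,0,0,0,0,1, 0,1,0,0,0,0,1, 0,1,0,0,0,0,1, 0,1,0,0,0,0,1]'
python3 -m handwheel '[0,1,0,0,0,0,1, 0,1,0,0,0,0,1, 0,1,0,0,0,0,1, 0,0.9,0,0,0,0,1, 0,0,0,0,0,0,1]'
python3 - <<'E'
from rig import status,vision;import numpy as np;from scipy.spatial.transform import Rotation as R
import cv2
o=status.get_obs();print(np.round(o['joint_pos'],3),R.from_quat(o['tcp_rot']).as_matrix().round(3).tolist())
n="wrist";c=vision.camera(n);cv2.imwrite(f"pics/{n}1.png",c["frame"][:,:,::-1])
np.savez(f"{n}1.npz",**{k:np.array(c[k]) for k in("K","R","t")})
E
```

```text
t: 3.32
tool_pos: [0.4527, -0.2867, 0.4232]
tcp_rot: [0.001, 1.0, 0.0, -0.0]
ft_force: [0.9, -1.0, 0.5]
finger_gap: 0.0856
finger_force: 0.0
t: 4.15
tool_pos: [0.5013, -0.037, 0.4231]
tcp_rot: [0.001, 1.0, 0.0, -0.0]
ft_force: [0.7, -0.5, -0.5]
finger_gap: 0.0854
finger_force: 0.0
t: 4.57
tool_pos: [0.5011, 0.0626, 0.4232]
tcp_rot: [-0.002, 1.0, 0.001, -0.0]
ft_force: [0.2, -0.4, -0.1]
finger_gap: 0.0854
finger_force: 0.0
[-0.002  0.26   0.369  1.68   0.002 -0.006] [[-1.0, -0.003, -0.0], [-0.003, 1.0, 0.002], [0.0, 0.002, -1.0]]
```

View pics/wrist1.png

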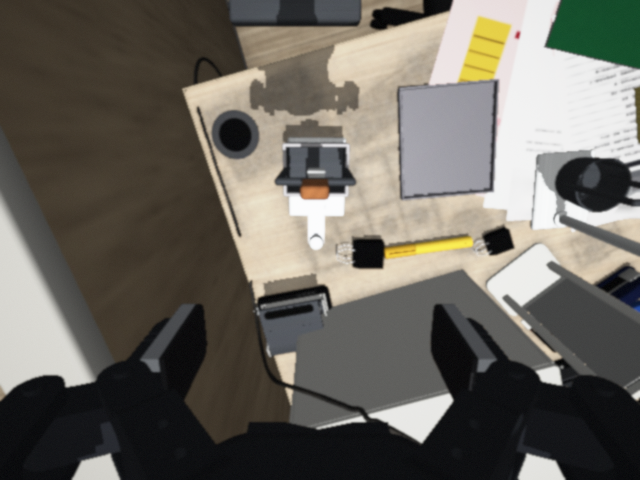

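The wrist view shows the basket centred between the fingers. The grip is at (315,188), the post top at (316,241), and the tray corners at (398,87), (497,80), (494,191) and (402,198). I'll check these against the earlier estimates.

```bash
python3 - <<'E'
from h import *
np.set_printoptions(precision=4,suppress=True)
a=cv2.imread("pics/wrist1.png");cv2.imwrite("pics/w1c.png",cv2.resize(a[130:255,265:365],None,fx=4.7,fy=4.7,interpolation=cv2.INTER_CUBIC))
print(proj("wrist1",[.482,.0605,.239]),proj("wrist1",[.5425,.0615,.185]),onz("wrist1",(316,241),.185))
c=[onz("wrist1",p,.014) for p in[(398,87),(497,80),(494,191),(402,198)]];print(np.array(c),np.mean(c,0))
for dy in(-.012,.012):
  for x in(.476,.488): print(proj("wrist1",[x,.0605+dy,.239]))
E
```

```text
[315.6323 190.7579] [316.8438 241.8472] [0.5416 0.0607 0.185 ]
[[0.3849 0.1664 0.014 ]
 [0.376  0.294  0.014 ]
 [0.5208 0.3097 0.014 ]
 [0.5311 0.1812 0.014 ]] [0.4532 0.2378 0.014 ]
[300.7904 183.346 ]
[300.9359 198.0029]
[330.4907 183.433 ]
[330.3085 198.087 ]
```

View pics/w1c.png

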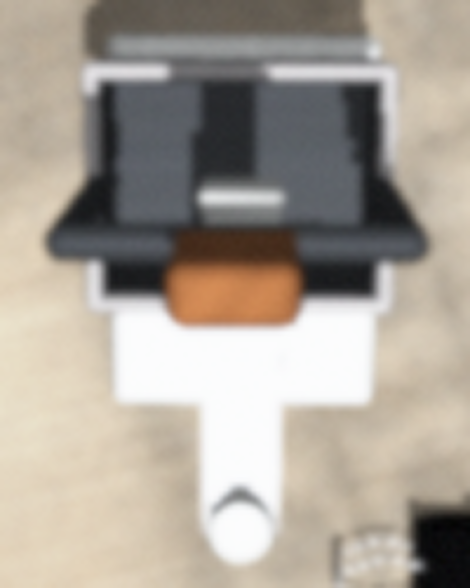

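The wrist view agrees to within 1 mm. I'll move over the grip and descend.

```bash
python3 -m handwheel '[0.76,-0.06,0,0,0,0,1, 0,0,1,0,0,0,1, 0,0,1,0,0,0,1, 0,0,1,0,0,0,1, 0,0,1,0,0,0,1, 0,0,1,0,0,0,1, 0,0,1,0,0,0,1, 0,0,0.9,0,0,0,1, 0,0,0.5,0,0,0,1, 0,0,0,0,0,0,1]'
python3 -m handwheel '[0,0,0.25,0,0,0,0.2, 0,0,0.25,0,0,0,0.2, 0,0,0,0,0,0,0.2, 0,0,0,0,0,0,0.2]' 20
python3 - <<'E'
from rig import status,vision;import numpy as np
import cv2
for n in("side",):
  c=vision.camera(n);f=c["frame"][130:310,230:430,::-1];cv2.imwrite(f"pics/{n}2.png",cv2.resize(f,None,fx=3.3,fy=3.3))
E
```

```text
t: 5.45
tool_pos: [0.4802, 0.0568, 0.235]
tcp_rot: [0.001, 1.0, -0.0, -0.003]
ft_force: [-0.6, 0.2, -0.1]
finger_gap: 0.0857
finger_force: 0.0
t: 5.78
tool_pos: [0.4829, 0.0576, 0.2262]
tcp_rot: [-0.0, 1.0, -0.0, 0.0]
ft_force: [-0.2, 0.4, -0.2]
finger_gap: 0.0514
finger_force: 0.0
```

View pics/side2.png

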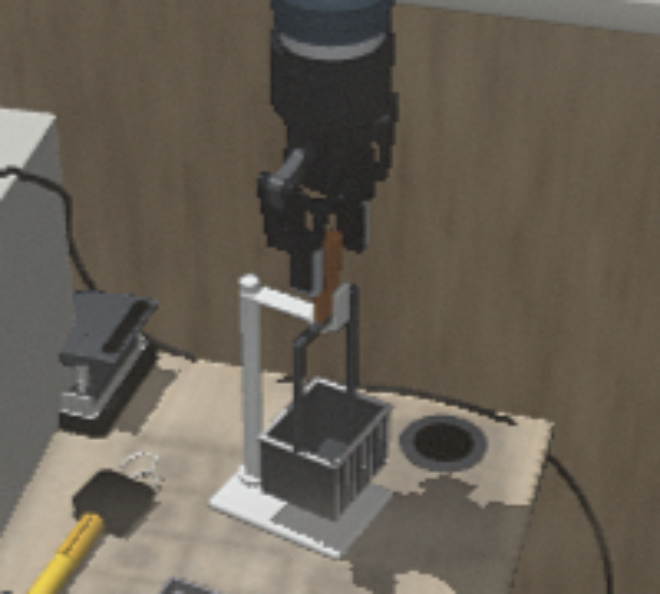

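The jaws straddle the wooden grip, with the TCP about 3.5 mm short in y. I'll correct that and close.

```bash
python3 -m handwheel '[0.02,0.14,0,0,0,0,0.2, 0,0,0,0,0,0,0.2, 0,0,0,0,0,0,-0.3, 0,0,0,0,0,0,-0.4]' 50
python3 -m handwheel '[0,0,0,0,0,0,-1, 0,0,0,0,0,0,-1, 0,0,0,0,0,0,-1, 0,0,0,0,0,0,-1]' 50
python3 -c "
from rig import status;print(status.get_obs()['torque'])"
```

```text
t: 6.17
tool_pos: [0.4822, 0.0614, 0.226]
tcp_rot: [-0.0, 1.0, -0.0, 0.0]
ft_force: [1.0, 0.0, 0.5]
finger_gap: 0.0281
finger_force: 0.0
t: 6.5
tool_pos: [0.4823, 0.061, 0.2262]
tcp_rot: [-0.0, 1.0, -0.0, 0.0]
ft_force: [-0.8, -0.8, 3.9]
finger_gap: 0.0231
finger_force: 49.4
[-0.37805091  0.21853685  0.01748531]
```

Gripped, with almost no side force. Lifting straight up 50 mm.

```bash
python3 -m handwheel '[0,0,-0.1,0,0,0,-1, 0,0,-0.1,0,0,0,-1, 0,0,-0.2,0,0,0,-1, 0,0,-0.2,0,0,0,-1, 0,0,0,0,0,0,-1]'
python3 -m handwheel '[0,0,-0.2,0,0,0,-1, 0,0,-0.25,0,0,0,-1, 0,0,-0.25,0,0,0,-1, 0,0,-0.25,0,0,0,-1, 0,0,-0.25,0,0,0,-1, 0,0,-0.2,0,0,0,-1, 0,0,0,0,0,0,-1, 0,0,0,0,0,0,-1]'
python3 - <<'E'
from rig import status,vision;import numpy as np
import cv2
c=vision.camera("side");n="side";f=c["frame"][130:310,230:430,::-1];cv2.imwrite(f"pics/{n}3.png",cv2.resize(f,None,fx=3.3,fy=3.3))
E
```

```text
t: 6.92
tool_pos: [0.4825, 0.0614, 0.2417]
tcp_rot: [-0.0, 1.0, 0.0, 0.001]
ft_force: [0.1, -0.2, -2.6]
finger_gap: 0.0226
finger_force: 49.0
t: 7.58
tool_pos: [0.4824, 0.0613, 0.2762]
tcp_rot: [-0.0, 1.0, -0.0, 0.0]
ft_force: [0.2, 0.9, -2.6]
finger_gap: 0.023
finger_force: 49.1
```

View pics/side3.png

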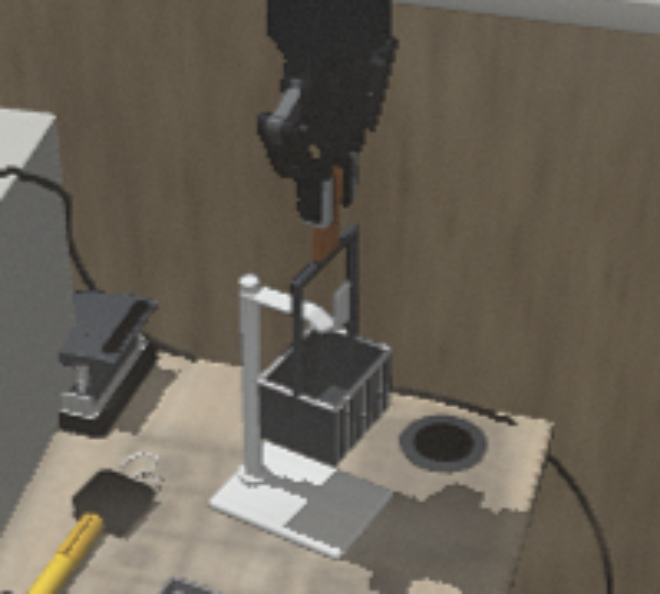

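The bar is clearly above the tip at a 50 mm lift, and the force is just the basket's weight of about 2.6 N. Next I'll draw it along −x.

```bash
python3 -m handwheel '[0.1,0,0,0,0,0,-1, 0.2,0,0,0,0,0,-1, 0.3,0,0,0,0,0,-1, 0.4,0,0,0,0,0,-1, 0.4,0,0,0,0,0,-1, 0.4,0,0,0,0,0,-1, 0.4,0,0,0,0,0,-1, 0.3,0,0,0,0,0,-1, 0.2,0,0,0,0,0,-1, 0.1,0,0,0,0,0,-1]'
python3 -m handwheel '[0,0.1,0,0,0,0,-1, 0,0.3,0,0,0,0,-1, 0,0.5,0,0,0,0,-1, 0,0.7,0,0,0,0,-1, 0,0.8,0,0,0,0,-1, 0,0.8,0,0,0,0,-1, 0,0.8,0,0,0,0,-1, 0,0.8,0,0,0,0,-1, 0,0.7,0,0,0,0,-1, -0.3,0.6,0,0,0,0,-1]'
python3 -m handwheel '[-0.4,0.5,0,0,0,-0.4,-1, -0.4,0.3,0,0,0,-0.4,-1, -0.3,0.15,0,0,0,0,-1, -0.1,0.05,0,0,0,0,-1, 0,0,0,0,0,0,-1, 0,0,0,0,0,0,-1]'
```

```text
t: 8.47
tool_pos: [0.4111, 0.0613, 0.2759]
tcp_rot: [-0.0, 1.0, -0.0, 0.0]
ft_force: [0.5, 0.2, -3.1]
finger_gap: 0.0233
finger_force: 49.0
t: 9.3
tool_pos: [0.4186, 0.2158, 0.2756]
tcp_rot: [-0.001, 1.0, 0.0, -0.001]
ft_force: [0.5, -0.2, -2.3]
finger_gap: 0.0231
finger_force: 49.2
t: 9.8
tool_pos: [0.4484, 0.2397, 0.2756]
tcp_rot: [-0.042, 0.999, -0.0, -0.0]
ft_force: [0.5, -0.0, -3.2]
finger_gap: 0.0229
finger_force: 49.3
```

```bash
python3 -m handwheel '[0,0,0.2,0,0,0,-1, 0,0,0.4,0,0,0,-1, 0,0,0.5,0,0,0,-1, 0,0,0.5,0,0,0,-1, 0,0,0.5,0,0,0,-1, 0,0,0.4,0,0,0,-1, 0,0,0.2,0,0,0,-1, 0,0,0.1,0,0,0,-1, 0,0,0,0,0,0,-1, 0,0,0,0,0,0,-1]'
python3 - <<'E'
from rig import status,vision;import numpy as np
import cv2
c=vision.camera("side");n="side";f=c["frame"][180:400,180:400,::-1];cv2.imwrite(f"pics/{n}4.png",cv2.resize(f,None,fx=2.7,fy=2.7))
E
```

```text
t: 10.63
tool_pos: [0.4489, 0.24, 0.2062]
tcp_rot: [-0.042, 0.999, 0.0, 0.0]
ft_force: [-0.1, -0.6, -3.4]
finger_gap: 0.0233
finger_force: 49.2
```

View pics/side4.png

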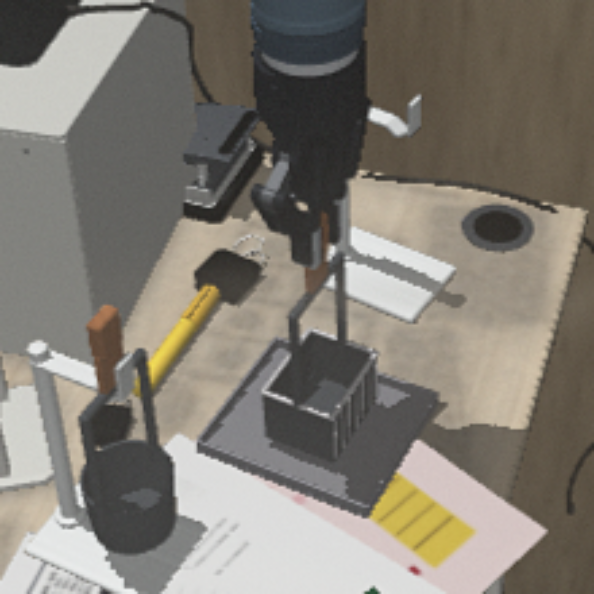

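The basket hangs upright over the middle of the tray at about (320,405), and the pot is untouched. Lowering slowly until the force shows contact.

```bash
python3 -m handwheel '[0,0,0.1,0,0,0,-1, 0,0,0.1,0,0,0,-1, 0,0,0.08,0,0,0,-1, 0,0,0,0,0,0,-1]'
python3 -m handwheel '[0,0,0.04,0,0,0,-1, 0,0,0.04,0,0,0,-1, 0,0,0,0,0,0,-1]'
```

```text
t: 11.02
tool_pos: [0.4484, 0.2399, 0.1983]
tcp_rot: [-0.042, 0.999, -0.0, -0.0]
ft_force: [-0.1, 0.3, -2.9]
finger_gap: 0.0232
finger_force: 49.3
t: 11.27
tool_pos: [0.4486, 0.2399, 0.1966]
tcp_rot: [-0.042, 0.999, -0.0, -0.0]
ft_force: [-0.2, -0.5, -3.5]
finger_gap: 0.023
finger_force: 49.3
```

```bash
python3 -m handwheel '[0,0,0.03,0,0,0,-1, 0,0,0.02,0,0,0,-1, 0,0,0,0,0,0,-1]'
python3 -m handwheel '[0,0,0.03,0,0,0,-1, 0,0,0,0,0,0,-1]'
```

```text
t: 11.52
tool_pos: [0.4487, 0.24, 0.1956]
tcp_rot: [-0.042, 0.999, -0.0, 0.0]
ft_force: [0.0, -0.2, -3.1]
finger_gap: 0.0234
finger_force: 49.3
t: 11.68
tool_pos: [0.449, 0.24, 0.1955]
tcp_rot: [-0.042, 0.999, 0.0, 0.001]
ft_force: [-0.4, -1.2, 3.7]
finger_gap: 0.0235
finger_force: 49.9
```

Contact, with the force changing from −3 N to +3.7 N. Opening and withdrawing upwards.

```bash
python3 -m handwheel '[0,0,0,0,0,0,-1, 0,0,0,0,0,0,-0.3, 0,0,0,0,0,0,0, 0,0,0,0,0,0,0.3, 0,0,0,0,0,0,0.3, 0,0,0,0,0,0,0.3, 0,0,0,0,0,0,0.3]' 20
python3 -m handwheel '[0,0,-0.2,0,0,0,0.3, 0,0,-0.5,0,0,0,0.3, 0,0,-1,0,0,0,0.3, 0,0,-1,0,0,0,0.3, 0,0,-1,0,0,0,0.3, 0,0,-1,0,0,0,0.3, 0,0,-0.5,0,0,0,0.3, 0,0,0,0,0,0,0.3, 0,0,0,0,0,0,0.3]'
python3 - <<'E'
from rig import status,vision;import numpy as np
import cv2
c=vision.camera("side");n="side";f=c["frame"][180:400,180:400,::-1];cv2.imwrite(f"pics/{n}5.png",cv2.resize(f,None,fx=2.7,fy=2.7))
E
```

```text
t: 12.27
tool_pos: [0.4486, 0.24, 0.1947]
tcp_rot: [-0.042, 0.999, -0.0, -0.0]
ft_force: [-0.4, -0.3, 0.0]
finger_gap: 0.0554
finger_force: 0.0
t: 13.02
tool_pos: [0.4492, 0.2402, 0.3254]
tcp_rot: [-0.042, 0.999, 0.0, 0.001]
ft_force: [0.4, -0.4, 0.1]
finger_gap: 0.0556
finger_force: 0.0
```

View pics/side5.png

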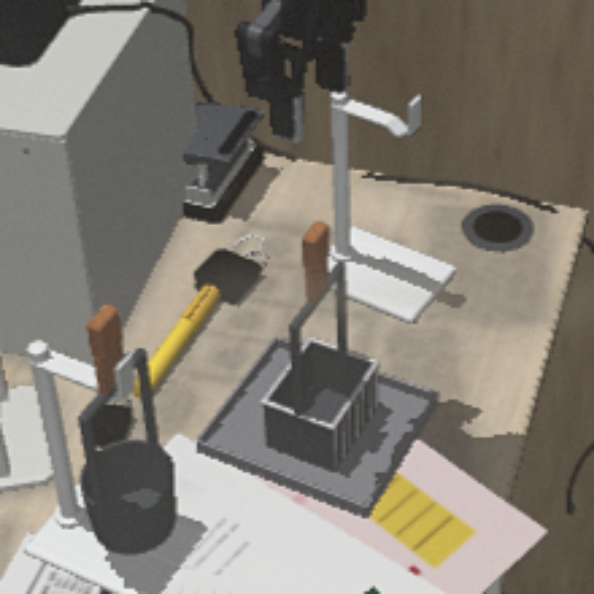

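The basket stands upright in the tray at about (320,415), the pot still hangs at (125,490), and the gripper is clear of everything.

```bash
python3 -c "
from rig import ticket;print(ticket.hand_in())"
```

```text
the job is handed in; nothing more can be done
None
```

The basket is off its hook and standing upright in the grey tray, released; the pot still hangs on its hook, and the job was handed in at about 13 s.

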